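# Twist the tight orange cap off the incense dispenser

### The arm

A 7-joint arm with a two-finger parallel gripper is mounted at the origin on the work surface. World frame = base frame: x ahead of the robot, y to its left, z up, the work surface at z = 0. Lengths are in m, angles in rad, forces in N, time in s.
With the tool pointing down it reaches from about 0.35 to 0.9 m from the base axis. Payload 8.1 kg.
Tool frame: the origin (TCP) lies on the mounting face of the last link; the fingertips stand 178 mm ahead of it and the grasp point (between the pads) lies 159 mm ahead of it; z points along the fingers, y is the line along which they close (so a half turn about z gives the same grasp; the last joint's range is limited). The gripper opens to 92 mm and grips with 3 to 60 N. Pads are 19 mm wide; open, the fingers measure 130 mm over their backs; the gripper's body (75 mm by 190 mm) begins 47 mm behind the grasp point.
Start: joints at [1.178, 0.434, 0.025, 1.573, -0.012, 1.134, -0.075], TCP at [0.179, -0.599, 0.405] pointing down, gripper open.
Joint ranges: [-2.62, 2.62], [-0.44, 2.09], [-1.27, 1.32], [0.08, 2.57], [-1.32, 4.46], [0.12, 2], [-2.74, 2.74]. Speed limits (rad/s): [2.22, 2.22, 3.01, 3.01, 3.14, 3.14, 3.14].

### API

Orientations are given as a rotation vector (axis times angle).
In Python, from bench import robot, read_camera, search_frame gives the robot as it stands.
- The arm moves only by the tool play_rows, never from a script. Its argument "moves" is a list of rows, each an object of numbers: "tx", "ty", "tz": the shift along the tool's x, y, z in cm; "twist": the turn about the tool's z in rad; "hand": the opening, from -1 (shut) to 1 (fully open), so that 0 is half open. A call has 1 to 10 rows; each row is the pose to reach, as a shift and turn from the pose commanded when the call began, along the tool's axes at that moment; what a row does not reach only later rows make up. A row lasts 1/8 s, in which the tool goes at most 62.5 mm and 10.7 degrees, less where a joint would pass 70% of its speed; a pose out of reach is approached as far as the arm can. A call with a gripper value outside its range is refused whole. The fingers move at their own pace and stop on an object; "grip_force" is the grip in N (left out, the last holds). Time passes only in rows, so rows that repeat a pose let the fingers close. It gives the time, the measured TCP pose, the force, the opening and the grip force at its end, in the units of the state.
- robot.get_obs(): the state, without advancing time (a new reading comes with each control period).
- read_camera(name): name is "scene" or "top"; returns a dict with "image" (480x640x3 uint8, red, green, blue), "z_map" (480x640 float32, m along the optical axis (not along the pixel's ray), 0 where there is no reading), "K" (3x3 intrinsics, pixels), "R" (3x3) and "t" (3): a world point X has camera coordinates R X + t. Camera axes: x right, y down, z forward; pixel columns grow to the right and rows downward; lengths in m; the calibration is good to about 2 mm. A picture is of the moment at which its call begins.
- robot.hand_in(): hands the job in; it is judged then, once.
Trained networks look in a picture, given as the dict that the camera call returned (one of the last four; its "shot" number tells which), for a name from the list of things; names that differ only in an ending like _2 or _b are one class to them, and where a whole thing is asked for, a point or a joint stands for the part that bears it (a point fixed in the world has none). Each returns a list of dicts, best first, with "confidence" (0 to 1); they miss things now and then, are a little off and sometimes report something else, mostly with a low value. They report only what shows in the picture. A call takes as long as a camera call.
- search_frame(picture, label): "bbox" ([left, top, right, bottom] in pixels, round what is visible of it).
The state is a dict: "time": time; "q": joint angles; "dq": joint speeds; "joint_efforts": joint torques, N m; "position": TCP position; "ee_rot": TCP orientation; "ft_force": force on the tool from outside, world axes, zero at the start; "wrist_torque": the same for the moment, N m; "finger_gap": finger opening in m; "gripper_force": force on a finger pad.
Only numpy, scipy, OpenCV 4.12 (cv2) and the standard library are available. Lean on these libraries where they do the work, as an engineer would, in place of code of your own. Each camera call takes 0.05 s, during which the arm holds its last target. There are 200 camera calls.

### The job

The push-fit cap of the orange-capped incense dispenser is stuck tight and has to come off for a refill. Grip it and work it loose while pulling up: twist it about 20 degrees anticlockwise (seen from above), then about 20 degrees clockwise of where it started, both before it leaves its neck. Lift it off and stand it gently, open end down, in the middle of the round glass dish, and leave the green cap alone.

Things in the scene. Friction and masses are not known exactly. Their poses are not given: they have to be found in the camera images.
- orange_cap: Orange round plastic cap, 40 mm wide, 46 tall, 50 g, white dash on top along its x. Origin: centre of its open underside, z up; bore 26 wide, 30 deep. Starts fully down on its neck, underside 115 mm above the ledge, x axis 45 deg anticlockwise of the dispenser's x. For the first 20 mm of rise it resists a straight pull with 10 to 20 N, far less while twisting (0.2 N m). Grip any diameter.
- orange_dispenser: Incense stick push dispenser with an orange band, fixed: white column 52 mm square on an 84 mm round foot, shoulder 115 mm up, then a neck 22 wide, 26 tall inside the cap; four sprung pads 20 mm above the shoulder grip the cap. Origin: centre of its underside, on the neck's axis; z up; its stick window faces -x.
- dish: Loose shallow round dish of clear glass with a greenish rim, 128 mm across and 16 mm tall, flat inner floor 5 mm above the ledge and about 104 mm across. Origin: centre of its underside, on the ledge; z up.
- green_cap: Green cap of the same shape and size on a second, identical dispenser with a green band. Bystander, to be left alone. Origin: centre of its open underside, 115 mm above the ledge.

How it is judged:
On the way, in this order (a step that is already met when the one before it is completed fails the run):
1. the orange cap, still on its neck, is twisted at least 10 degrees anticlockwise of its start (angle between the x axis of orange_cap and the x axis of orange_dispenser, either way round above 0.96 rad and z of orange_cap in the frame of orange_dispenser below 0.137 m and horizontal distance between orange_cap and orange_dispenser below 0.008 m), for 0.05 s.
2. then it is twisted at least 10 degrees clockwise of its start, raised by at least 2 mm and still on its neck (angle between the x axis of orange_cap and the x axis of orange_dispenser, either way round below 0.61 rad and z of orange_cap in the frame of orange_dispenser between 0.117 and 0.139 m and horizontal distance between orange_cap and orange_dispenser below 0.008 m), for 0.05 s.
3. the orange cap is off its neck ((z of orange_cap in the frame of orange_dispenser above 0.143 m or horizontal distance between orange_cap and orange_dispenser above 0.05 m)), for 0.05 s.
At the end, for the whole second after the job is handed in: The orange cap stands open end down (within 10 degrees) on the floor of the glass dish, its centre within 25 mm of the dish's centre, released and at rest, with the dish flat on the ledge (horizontal distance between orange_cap and dish below 0.025 m and z of orange_cap in the frame of dish between 0.002 and 0.01 m and angle between orange_cap's own z axis and vertical below 0.17 rad and angle between dish's own z axis and vertical below 0.1 rad and height (world z) of dish below 0.006 m and linear speed of orange_cap below 0.02 m/s); the robot touches nothing.
It fails at once if the green cap is shifted by more than 6 mm or gripped (distance of green_cap from where it was at the start of the episode above 0.006 m or contact force between the fingers and green_cap above 5 N).
It fails at once if the orange cap is dropped into the dish (faster than 0.8 m/s close above it) (horizontal distance between orange_cap and dish below 0.08 m and z of orange_cap in the frame of dish below 0.06 m and linear speed of orange_cap above 0.8 m/s).
It also fails if it takes over 51 s, if anything falls off the work surface, if the arm or the gripper's body presses on something with over 40 N, if the wrist force passes 120 N, or if a joint passes its speed limit or range.

## Working session

There is one attempt and no reset: what is moved stays moved. The work goes in short steps, Python scripts to look and compute and a tool call to move; the robot and the scene stay as the last step left them, time stands still between calls to the robot, and variables do not carry over. Pictures are saved under pics/ and viewed, at most 10 in all, crops included, and the job is handed in when it is done.

Besides the shell and the picture viewer there is one more tool, called after "Request:" by a JSON object that holds its "fn" and its "kwargs", one argument or row to a line. play_rows: Moves the arm, as the interface text tells. Its arguments: {"type":"object","properties":{"moves":{"type":"array","items":{"type":"object","properties":{"tx":{"type":"number"},"ty":{"type":"number"},"tz":{"type":"number"},"twist":{"type":"number"},"hand":{"type":"number"}}}},"grip_force":{"type":"number"}},"required":["moves"]}

```bash
mkdir -p pics; cat > h.py <<'E'
import numpy as np, cv2
from bench import robot, read_camera, search_frame
from scipy.spatial.transform import Rotation as Ro
def cloud(p):
    z=p["z_map"];v,u=np.mgrid[:480,:640];K=p["K"]
    c=np.stack([(u-K[0,2])/K[0,0]*z,(v-K[1,2])/K[1,1]*z,z],-1)
    return (c-p["t"])@p["R"]
E
python3 - <<'E'
from h import *
o=robot.get_obs();print(o["time"],o["position"],o["ee_rot"],o["finger_gap"]);print(Ro.from_rotvec(o["ee_rot"]).as_matrix().round(3))
for n in("scene","top"):
    p=read_camera(n);im=p["image"];cv2.imwrite(f"pics/{n}.png",im[:,:,::-1]);X=cloud(p)
    for l in("orange_cap","orange_dispenser","dish","green_cap"):
        for d in search_frame(p,l)[:2]:
            b=np.array(d["bbox"]).astype(int);q=X[b[1]:b[3],b[0]:b[2]].reshape(-1,3);z=p["z_map"][b[1]:b[3],b[0]:b[2]].ravel();q=q[z>0]
            print(n,l,round(d["confidence"],2),b,np.median(q,0).round(3),q[:,2].max().round(3))
    h=cv2.cvtColor(im,cv2.COLOR_RGB2HSV)
    for c,lo,hi in(("or",5,20),("gr",40,85)):
        m=(h[...,0]>=lo)&(h[...,0]<=hi)&(h[...,1]>120)&(h[...,2]>60)&(p["z_map"]>0)&(X[...,2]>.150)&(X[...,2]<.175)
        q=X[m]
        if len(q): print(n,c,len(q),q.min(0).round(3),q.max(0).round(3),np.median(q,0).round(3))
E
```

```text
0.0 [ 0.17850498 -0.59872006  0.40392971] [-3.10715664e+00 -4.53314594e-01  5.90150903e-04] 0.09201840255905923
[[ 0.958  0.286 -0.001]
 [ 0.286 -0.958  0.001]
 [-0.    -0.002 -1.   ]]
scene orange_cap 0.82 [176 146 197 171] [ 0.49  -0.292  0.15 ] 0.163
scene orange_dispenser 0.82 [173 161 217 225] [ 0.498 -0.29   0.017] 0.152
scene dish 0.82 [306 235 365 290] [0.501 0.039 0.004] 0.019
scene green_cap 0.86 [448 260 475 297] [0.549 0.28  0.141] 0.163
scene or 275 [ 0.462 -0.473  0.15 ] [ 0.566 -0.276  0.163] [ 0.487 -0.295  0.159]
scene gr 284 [0.521 0.263 0.15 ] [0.558 0.299 0.163] [0.539 0.28  0.16 ]
top orange_cap 0.64 [494 252 526 275] [ 0.481 -0.291  0.161] 0.165
top orange_cap 0.27 [148 214 176 238] [0.535 0.275 0.161] 0.168
top orange_dispenser 0.8 [463 246 511 285] [ 0.48  -0.278  0.067] 0.165
top dish 0.94 [276 218 342 285] [0.505 0.04  0.007] 0.023
top green_cap 0.83 [147 214 177 235] [0.538 0.274 0.162] 0.168
top or 488 [ 0.46  -0.468  0.15 ] [ 0.562 -0.276  0.165] [ 0.48  -0.296  0.161]
top gr 339 [0.517 0.263 0.157] [0.553 0.298 0.166] [0.535 0.278 0.163]
```

View pics/scene.png

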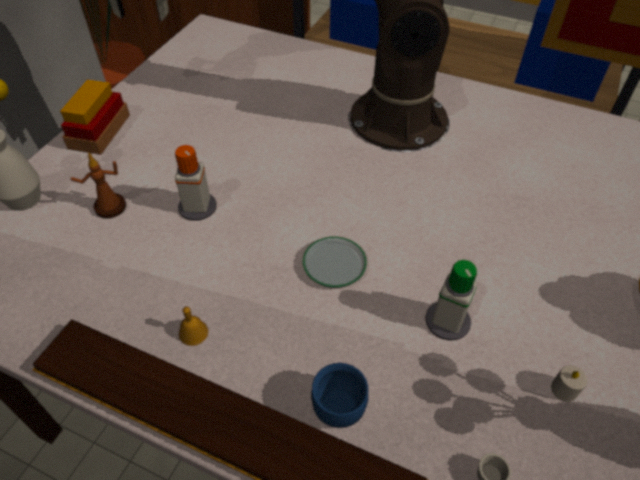

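View pics/top.png

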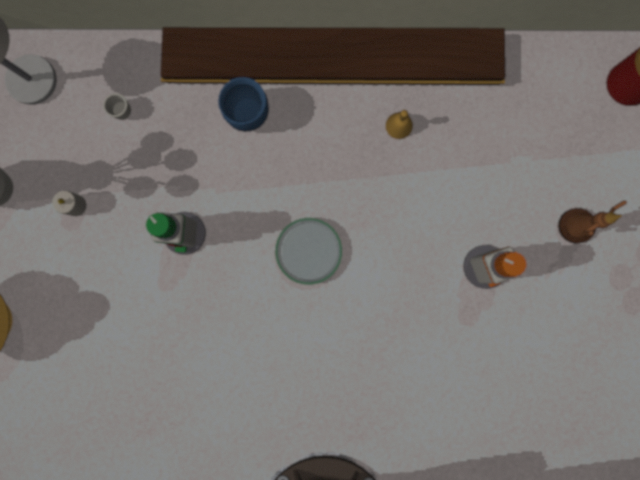

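```bash
python3 - <<'E'
from h import *
for n in("scene","top"):
    p=read_camera(n);X=cloud(p);im=p["image"]
    h=cv2.cvtColor(im,cv2.COLOR_RGB2HSV);z=p["z_map"]
    m=(z>0)&(X[...,2]>.154)&(X[...,2]<.172)&(abs(X[...,0]-.483)<.05)&(abs(X[...,1]+.295)<.04)
    q=X[m];c,r=cv2.minEnclosingCircle(q[:,:2].astype(np.float32))
    print(n,"cap",len(q),q[:,:2].min(0),q[:,:2].max(0),q.mean(0),c,r)
    m2=m&(h[...,1]<100)&(h[...,2]>130); w=X[m2]
    if len(w)>3:
        d=w[:,:2]-w[:,:2].mean(0);u=np.linalg.svd(d)[2][0];print("dash",len(w),w.mean(0),np.degrees(np.arctan2(u[1],u[0])))
    m=(z>0)&(X[...,2]>.010)&(X[...,2]<.03)&(np.hypot(X[...,0]-.503,X[...,1]-.04)<.08)
    q=X[m]
    if len(q): print("dish",len(q),q[:,:2].min(0),q[:,:2].max(0),cv2.minEnclosingCircle(q[:,:2].astype(np.float32)))
    d=search_frame(p,"dish")[0]["bbox"];K=p["K"]
    ray=np.array([((d[0]+d[2])/2-K[0,2])/K[0,0],((d[1]+d[3])/2-K[1,2])/K[1,1],1])@p["R"];C=-p["R"].T@p["t"]
    print("dish bbox ctr",C+ray*(.014-C[2])/ray[2])
E
```

```text
scene cap 232 [ 0.46258073 -0.31583532] [ 0.50162345 -0.27744138] [ 0.48385442 -0.29580843  0.1591338 ] (0.48192930221557617, -0.2974587678909302) 0.020784005522727966
dish 585 [ 0.44090093 -0.02467625] [0.57041991 0.1029373 ] ((0.5056605339050293, 0.03857339918613434), 0.06641843169927597)
dish bbox ctr [0.51037515 0.04113183 0.014     ]
top cap 497 [ 0.46039872 -0.31511935] [ 0.50061507 -0.2761196 ] [ 0.48028981 -0.29531078  0.16134999] (0.4806359112262726, -0.2965061366558075) 0.02077748253941536
dash 24 [ 0.48415167 -0.28838964  0.16283856] 68.78657243214946
dish 917 [ 0.44140825 -0.02275795] [0.5691187  0.10309138] ((0.5049957633018494, 0.04028046503663063), 0.06421249359846115)
dish bbox ctr [0.50511312 0.03564381 0.014     ]
```

The scene camera shows the orange cap at about (186,155), the dish at (335,261) and the green cap at (462,272). The top camera has the orange cap at (510,264) and the dish at (309,251). The two cameras agree to about 2 mm: cap at (0.481, -0.296) with its top at 0.161, dish at (0.505, 0.040). I'll go above the orange cap.

Request:
{"fn": "play_rows", "kwargs": {
  "moves": [
    {"tx":18,"ty":-10,"tz":2,"hand":1},
    {"tx":37.6,"ty":-20.3,"tz":4,"hand":1},
    {"tx":37.6,"ty":-20.3,"tz":4,"hand":1},
    {"tx":37.6,"ty":-20.3,"tz":4,"hand":1},
    {"tx":37.6,"ty":-20.3,"tz":4,"hand":1},
    {"tx":37.6,"ty":-20.3,"tz":4,"hand":1},
    {"tx":37.6,"ty":-20.3,"tz":4,"hand":1},
    {"tx":37.6,"ty":-20.3,"tz":4,"hand":1},
    {"tx":37.6,"ty":-20.3,"tz":4,"hand":1},
    {"tx":37.6,"ty":-20.3,"tz":4,"hand":1}
  ],
  "grip_force": 50
}}

```text
schema error: expected keys tx, ty, tz, twist, hand
```

```bash
python3 - <<'E'
from h import *
o=robot.get_obs();print(o["time"],o["position"],o["q"].round(2) if hasattr(o["q"],"round") else o["q"],o["ft_force"]);R=Ro.from_rotvec(o["ee_rot"]).as_matrix();print(R.round(3))
print(R.T@(np.array([.481,-.296,.308])-o["position"])*100)
p=read_camera("scene");cv2.imwrite("pics/a.png",cv2.resize(p["image"][80:280,80:330,::-1],None,fx=3,fy=3))
E
```

```text
0.7 [ 0.17858301 -0.59893559  0.40475024] [ 1.18  0.43  0.03  1.57 -0.01  1.13 -0.08] [ 0.45245946 -0.62309507  0.41473969]
[[ 0.958  0.286  0.   ]
 [ 0.286 -0.958 -0.   ]
 [ 0.     0.    -1.   ]]
[ 37.63510926 -20.39284158   9.67454018]
```

View pics/a.png

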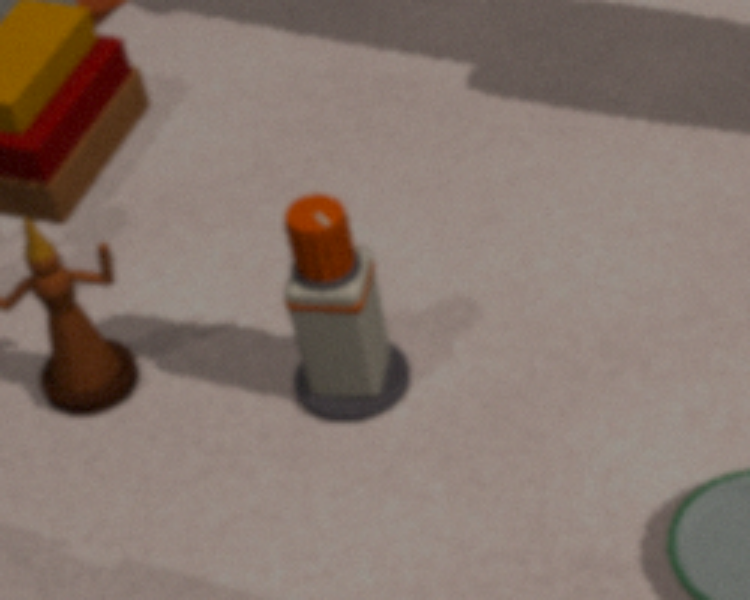

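The move was refused because a key was missing. The picture shows the orange cap, at crop (318,238), still seated on its dispenser. I'll send the move again with every key.

Request:
{"fn": "play_rows", "kwargs": {
  "moves": [
    {"tx":18,"ty":-10,"tz":2,"twist":0,"hand":1},
    {"tx":37.6,"ty":-20.4,"tz":4,"twist":0,"hand":1},
    {"tx":37.6,"ty":-20.4,"tz":4,"twist":0,"hand":1},
    {"tx":37.6,"ty":-20.4,"tz":4,"twist":0,"hand":1},
    {"tx":37.6,"ty":-20.4,"tz":4,"twist":0,"hand":1},
    {"tx":37.6,"ty":-20.4,"tz":4,"twist":0,"hand":1},
    {"tx":37.6,"ty":-20.4,"tz":4,"twist":0,"hand":1},
    {"tx":37.6,"ty":-20.4,"tz":4,"twist":0,"hand":1},
    {"tx":37.6,"ty":-20.4,"tz":4,"twist":0,"hand":1}
  ],
  "grip_force": 50
}}

```text
time: 1.88
position: [0.4804, -0.2964, 0.3647]
ee_rot: [3.108, 0.454, -0.001]
ft_force: [-0.7, -0.2, 0.2]
finger_gap: 0.0918
gripper_force: 0.0
```

```bash
python3 - <<'E'
from h import *
o=robot.get_obs();print(o["time"],o["position"],np.round(o["q"],2),o["ft_force"]);R=Ro.from_rotvec(o["ee_rot"]).as_matrix();print(R.round(3))
print(R.T@(np.array([.481,-.296,.308])-o["position"])*100)
p=read_camera("scene");cv2.imwrite("pics/b.png",cv2.resize(p["image"][80:280,80:330,::-1],None,fx=3,fy=3))
E
```

```text
1.875 [ 0.48035147 -0.29642092  0.36469381] [ 0.54  0.38 -0.12  1.77  0.05  1.   -0.87] [-0.71613451 -0.22225398  0.15520318]
[[ 0.958  0.286 -0.001]
 [ 0.286 -0.958 -0.001]
 [-0.001  0.    -1.   ]]
[ 0.07776433 -0.02378658  5.66932464]
```

View pics/b.png

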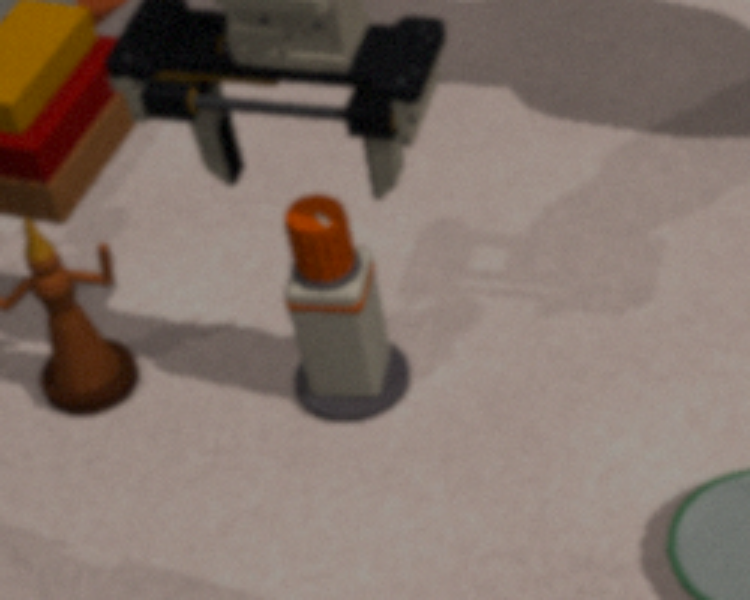

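The open fingers straddle the cap, with tips at crop (235,180) and (382,190) on either side of the cap at (318,215). Next I'll lower and close.

Request:
{"fn": "play_rows", "kwargs": {
  "moves": [
    {"tx":0.1,"ty":0,"tz":3,"twist":0,"hand":1},
    {"tx":0.1,"ty":0,"tz":5.7,"twist":0,"hand":1},
    {"tx":0.1,"ty":0,"tz":5.7,"twist":0,"hand":1},
    {"tx":0.1,"ty":0,"tz":5.7,"twist":0,"hand":-1},
    {"tx":0.1,"ty":0,"tz":5.7,"twist":0,"hand":-1},
    {"tx":0.1,"ty":0,"tz":5.7,"twist":0,"hand":-1},
    {"tx":0.1,"ty":0,"tz":5.7,"twist":0,"hand":-1},
    {"tx":0.1,"ty":0,"tz":5.7,"twist":0,"hand":-1},
    {"tx":0.1,"ty":0,"tz":5.7,"twist":0,"hand":-1}
  ],
  "grip_force": 50
}}

```text
time: 3.05
position: [0.4818, -0.2967, 0.308]
ee_rot: [3.107, 0.452, 0.002]
ft_force: [1.2, -4.5, -0.6]
finger_gap: 0.039
gripper_force: 50.0
```

Gripped, with a 39 mm gap at 50 N. Now I'll twist anticlockwise (negative about the downward tool z) with a slight pull.

Request:
{"fn": "play_rows", "kwargs": {
  "moves": [
    {"tx":0.1,"ty":0,"tz":0,"twist":-0.12,"hand":-1},
    {"tx":0.1,"ty":0,"tz":-0.1,"twist":-0.25,"hand":-1},
    {"tx":0.1,"ty":0,"tz":-0.3,"twist":-0.36,"hand":-1},
    {"tx":0.1,"ty":0,"tz":-0.4,"twist":-0.36,"hand":-1},
    {"tx":0.1,"ty":0,"tz":-0.4,"twist":-0.36,"hand":-1},
    {"tx":0.1,"ty":0,"tz":-0.4,"twist":-0.36,"hand":-1}
  ],
  "grip_force": 50
}}

```text
time: 3.8
position: [0.482, -0.2961, 0.311]
ee_rot: [-2.979, -0.997, 0.002]
ft_force: [0.6, -5.4, -10.9]
finger_gap: 0.0394
gripper_force: 50.0
```

```bash
python3 - <<'E'
from h import *
p=read_camera("top");X=cloud(p)
o=robot.get_obs();print(o["position"],o["ft_force"],o["wrist_torque"],np.round(o["q"],2))
cv2.imwrite("pics/c.png",cv2.resize(np.hstack([read_camera("scene")["image"][110:230,130:260],p["image"][210:330,440:570]])[:,:,::-1],None,fx=3,fy=3))
E
```

```text
[ 0.48198568 -0.29607382  0.31097   ] [  0.52295474  -4.939964   -10.6685026 ] [-1.16255266 -0.24401168  0.05043044] [ 0.6   0.45 -0.2   1.82  0.11  0.89 -0.58]
```

View pics/c.png

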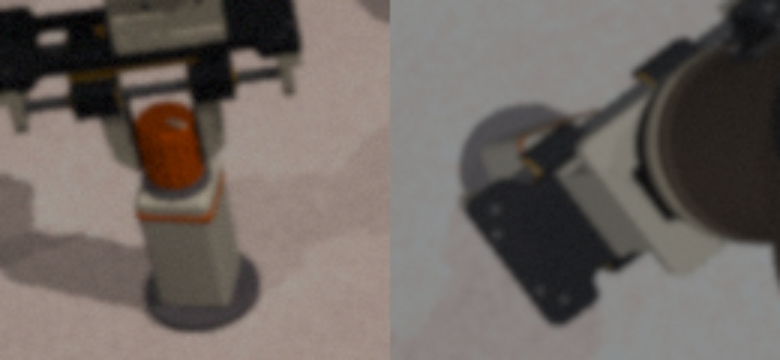

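The cap is held between the fingers, and its dash at crop (177,123) has turned with them by +0.36 rad (20°). Next is clockwise, still pulling.

Request:
{"fn": "play_rows", "kwargs": {
  "moves": [
    {"tx":0,"ty":0,"tz":-0.1,"twist":0.15,"hand":-1},
    {"tx":0,"ty":0,"tz":-0.2,"twist":0.3,"hand":-1},
    {"tx":0,"ty":0,"tz":-0.4,"twist":0.45,"hand":-1},
    {"tx":0,"ty":0,"tz":-0.5,"twist":0.6,"hand":-1},
    {"tx":0,"ty":0,"tz":-0.7,"twist":0.72,"hand":-1},
    {"tx":0,"ty":0,"tz":-0.8,"twist":0.74,"hand":-1},
    {"tx":0,"ty":0,"tz":-0.8,"twist":0.74,"hand":-1},
    {"tx":0,"ty":0,"tz":-0.8,"twist":0.74,"hand":-1}
  ],
  "grip_force": 50
}}

```text
time: 4.9
position: [0.4823, -0.2969, 0.32]
ee_rot: [3.136, -0.148, 0.001]
ft_force: [-0.5, -7.7, -5.5]
finger_gap: 0.0396
gripper_force: 50.0
```

```bash
python3 - <<'E'
from h import *
o=robot.get_obs();print(o["position"],o["ft_force"],np.round(o["q"],2))
cv2.imwrite("pics/d.png",cv2.resize(read_camera("scene")["image"][110:230,130:260,::-1],None,fx=4,fy=4))
E
```

```text
[ 0.48230781 -0.29685725  0.32001792] [-0.52470428 -7.6604491  -5.54608048] [ 0.47  0.43 -0.02  1.82  0.01  0.89 -1.22]
```

View pics/d.png

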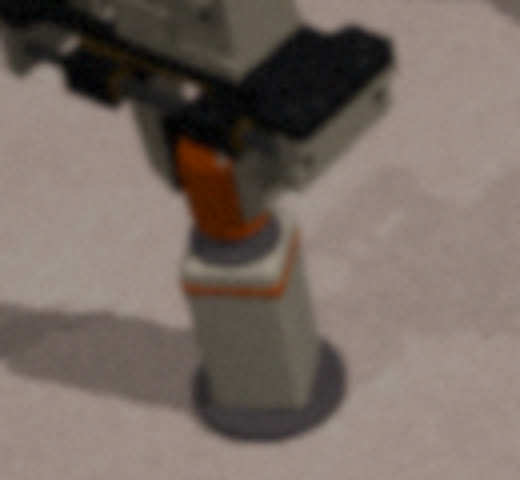

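The cap is up 12 mm and turned about 22° clockwise of its start. The grey neck shows below it at crop (235,245). I'll lift it off.

Request:
{"fn": "play_rows", "kwargs": {
  "moves": [
    {"tx":0,"ty":0,"tz":-0.5,"twist":0,"hand":-1},
    {"tx":0,"ty":0,"tz":-1.2,"twist":0,"hand":-1},
    {"tx":0,"ty":0,"tz":-2,"twist":0,"hand":-1},
    {"tx":0,"ty":0,"tz":-3,"twist":0,"hand":-1},
    {"tx":0,"ty":0,"tz":-5,"twist":0,"hand":-1},
    {"tx":0,"ty":0,"tz":-7,"twist":0,"hand":-1},
    {"tx":0,"ty":0,"tz":-7,"twist":0,"hand":-1}
  ],
  "grip_force": 50
}}

```text
time: 5.82
position: [0.4831, -0.2953, 0.3916]
ee_rot: [3.137, -0.142, 0.005]
ft_force: [0.8, 0.2, -1.3]
finger_gap: 0.0393
gripper_force: 50.0
```

```bash
python3 - <<'E'
from h import *
o=robot.get_obs();R=Ro.from_rotvec(o["ee_rot"]).as_matrix();print(o["position"],o["ft_force"],o["finger_gap"],np.round(o["q"],2))
print(R.T@(np.array([.505,.040,.300])-o["position"])*100, np.degrees(np.arccos(-R[2,2])))
p=read_camera("scene");X=cloud(p);h=cv2.cvtColor(p["image"],cv2.COLOR_RGB2HSV)
m=(h[...,0]>=3)&(h[...,0]<=20)&(h[...,1]>150)&(p["z_map"]>0)&(np.hypot(X[...,0]-.482,X[...,1]+.296)<.03)&(X[...,2]>.14)
print(m.sum(),X[m].min(0),X[m].max(0))
E
```

```text
[ 0.48308609 -0.29527602  0.39160701] [ 0.82005979  0.21621014 -1.32656709] 0.03934876481573074 [ 0.47  0.35 -0.02  1.74  0.01  1.05 -1.21]
[ -0.87059505 -33.59719746   9.12639713] 0.20076953420301122
382 [ 0.481282   -0.31965567  0.20004483] [ 0.51077049 -0.27269503  0.31591758]
```

The cap is off with no slip, its underside at about 0.199. I'll carry it over the dish.

Request:
{"fn": "play_rows", "kwargs": {
  "moves": [
    {"tx":-0.1,"ty":-5,"tz":0,"twist":0,"hand":-1},
    {"tx":-0.3,"ty":-10,"tz":0,"twist":0,"hand":-1},
    {"tx":-0.4,"ty":-15,"tz":1,"twist":0,"hand":-1},
    {"tx":-0.5,"ty":-20,"tz":3,"twist":0,"hand":-1},
    {"tx":-0.6,"ty":-25,"tz":5,"twist":0,"hand":-1},
    {"tx":-0.8,"ty":-30,"tz":7,"twist":0,"hand":-1},
    {"tx":-0.9,"ty":-33,"tz":9,"twist":0,"hand":-1},
    {"tx":-0.9,"ty":-33.6,"tz":9,"twist":0,"hand":-1},
    {"tx":-0.9,"ty":-33.6,"tz":9,"twist":0,"hand":-1},
    {"tx":-0.9,"ty":-33.6,"tz":9,"twist":0,"hand":-1}
  ],
  "grip_force": 50
}}

```text
time: 7.12
position: [0.504, 0.0386, 0.3001]
ee_rot: [3.138, -0.145, 0.001]
ft_force: [-0.2, -0.3, 0.1]
finger_gap: 0.0392
gripper_force: 50.0
```

```bash
python3 - <<'E'
from h import *
o=robot.get_obs();R=Ro.from_rotvec(o["ee_rot"]).as_matrix();print(o["position"],o["ft_force"],o["finger_gap"],np.round(o["q"],2))
print(R.T@(np.array([.505,.040,.198])-o["position"])*100)
cv2.imwrite("pics/e.png",cv2.resize(read_camera("scene")["image"][130:310,230:470,::-1],None,fx=3,fy=3))
E
```

```text
[0.50403495 0.03859964 0.30011006] [-0.2386179  -0.29081125  0.12382314] 0.03924256994247283 [-0.06  0.37 -0.16  1.98  0.08  0.8  -1.93]
[ 0.07625451 -0.15348016 10.21098371]
```

View pics/e.png

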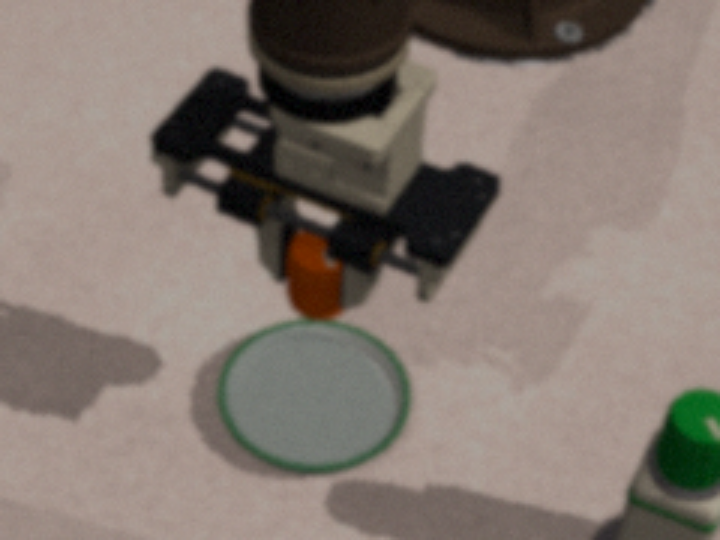

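The cap hangs upright over the dish (cap bottom at crop (318,310), dish centre at (314,395)). The green cap is well clear. I'll lower it, slowly at the end.

Request:
{"fn": "play_rows", "kwargs": {
  "moves": [
    {"tx":0.1,"ty":-0.1,"tz":3,"twist":0,"hand":-1},
    {"tx":0.1,"ty":-0.1,"tz":6,"twist":0,"hand":-1},
    {"tx":0.1,"ty":-0.1,"tz":8,"twist":0,"hand":-1},
    {"tx":0.1,"ty":-0.1,"tz":9,"twist":0,"hand":-1},
    {"tx":0.1,"ty":-0.1,"tz":9.5,"twist":0,"hand":-1},
    {"tx":0.1,"ty":-0.1,"tz":9.8,"twist":0,"hand":-1},
    {"tx":0.1,"ty":-0.1,"tz":10,"twist":0,"hand":-1},
    {"tx":0.1,"ty":-0.1,"tz":10.1,"twist":0,"hand":-1},
    {"tx":0.1,"ty":-0.1,"tz":10.1,"twist":0,"hand":-1}
  ],
  "grip_force": 50
}}

```text
time: 8.3
position: [0.505, 0.0409, 0.1989]
ee_rot: [-3.138, 0.142, -0.001]
ft_force: [-0.9, 0.2, 0.0]
finger_gap: 0.0395
gripper_force: 50.0
```

No contact yet, so I'll go down in small steps.

Request:
{"fn": "play_rows", "kwargs": {
  "moves": [
    {"tx":0,"ty":0,"tz":0.1,"twist":0,"hand":-1},
    {"tx":0,"ty":0,"tz":0.15,"twist":0,"hand":-1},
    {"tx":0,"ty":0,"tz":0.2,"twist":0,"hand":-1},
    {"tx":0,"ty":0,"tz":0.2,"twist":0,"hand":-1}
  ],
  "grip_force": 50
}}

```text
time: 8.8
position: [0.505, 0.0409, 0.1978]
ee_rot: [3.138, -0.142, 0.001]
ft_force: [-4.4, -1.2, 17.8]
finger_gap: 0.0395
gripper_force: 50.0
```

The cap is in contact at z = 0.198, as predicted. I'll relieve the press, open moderately, rise, then open fully.

Request:
{"fn": "play_rows", "kwargs": {
  "moves": [
    {"tx":0,"ty":0,"tz":-0.08,"twist":0,"hand":-1},
    {"tx":0,"ty":0,"tz":-0.08,"twist":0,"hand":0.3},
    {"tx":0,"ty":0,"tz":-0.08,"twist":0,"hand":0.3},
    {"tx":0,"ty":0,"tz":-0.08,"twist":0,"hand":0.3},
    {"tx":0,"ty":0,"tz":-0.08,"twist":0,"hand":0.3},
    {"tx":0,"ty":0,"tz":-2,"twist":0,"hand":0.3},
    {"tx":0,"ty":0,"tz":-6,"twist":0,"hand":0.3},
    {"tx":0,"ty":0,"tz":-12,"twist":0,"hand":0.3},
    {"tx":0,"ty":0,"tz":-15,"twist":0,"hand":0.3},
    {"tx":0,"ty":0,"tz":-15,"twist":0,"hand":0.3}
  ],
  "grip_force": 50
}}

```text
time: 10.05
position: [0.5057, 0.041, 0.3491]
ee_rot: [-3.138, 0.142, -0.008]
ft_force: [0.0, -0.2, -0.7]
finger_gap: 0.0599
gripper_force: 0.0
```

```bash
python3 - <<'E'
from h import *
o=robot.get_obs();print(o["position"],o["ft_force"],o["finger_gap"])
p=read_camera("scene");X=cloud(p);h=cv2.cvtColor(p["image"],cv2.COLOR_RGB2HSV)
m=(h[...,0]>=3)&(h[...,0]<=20)&(h[...,1]>150)&(p["z_map"]>0)&(np.hypot(X[...,0]-.505,X[...,1]-.04)<.06)&(X[...,2]<.1)
print(m.sum(),X[m].min(0),X[m].max(0))
cv2.imwrite("pics/f.png",cv2.resize(p["image"][130:310,230:490,::-1],None,fx=3,fy=3))
E
```

```text
[0.5056581  0.04099977 0.34914383] [ 0.04809797 -0.17758961 -0.74766449] 0.05990135565877074
459 [0.48524444 0.02307967 0.00702113] [0.52666909 0.06197772 0.05456133]
```

View pics/f.png

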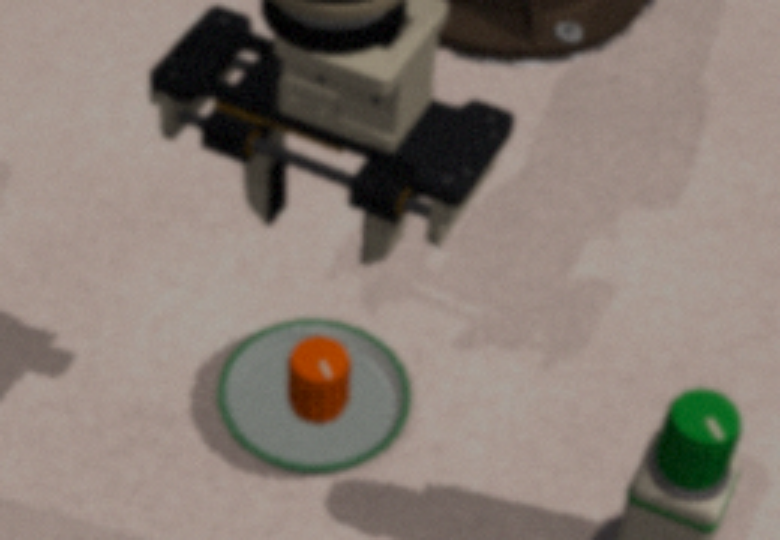

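The cap stands upright in the middle of the dish, at crop (319,380). The gripper is clear and the green cap hasn't moved.

```bash
python3 -c "
from h import *
print(robot.hand_in())"
```

```text
the job is handed in; nothing more can be done
None
```

The orange cap was twisted about 20° anticlockwise, then about 22° clockwise of its start, and lifted off. It now stands open end down in the middle of the dish with the green cap untouched; the job is handed in, but no verdict came back.

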